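# Weed out the worn and the bent crayon and complete the set

### The job

Sort out the batch of jumbo crayons: the worn-down short one in the wooden rest and the bent one on the table both go flat into the plywood tray. Complete the set by laying the straight full-length spare from the table in the groove that has come free, set down rather than dropped, so that all four grooves hold a whole crayon fully down in its notches. Leave the other crayons in the rest where they are, and do not disturb the mug, the glue stick or the sharpener.

Things in the scene. Friction and masses are not known exactly. Their poses are not given: they have to be found in the camera images.
- rest: Fixed wooden rest; origin under its centre, on the table. Plate 110 (x) by 240 (y) by 8 mm with two rails along y at x = -29 and +29 mm, 10 mm thick, tops 24 mm up, 48 mm free between them. Four grooves along x at y = -90, -30, +30, +90 mm: notches 29 mm wide, floors 14 mm up, so a seated crayon has its origin 26 mm above the rest's. Crayons may point either way.
- stub: The worn-down crayon: same section and colour as the whole ones (eight-sided, 24 mm across flats) but only 90 mm long, point (22 mm) included at +x; starts in one of the four grooves. Origin: mid-length on its axis, 12 mm above its underside; x along it. About 38 g.
- bent: The bent crayon: same section and colour, two legs of 75 mm each, meeting at a 40 degree bend; lies flat on the table. Origin: at the bend, on the axis, 12 mm above its underside. One leg runs from the origin along -x (blunt end); the other, with the tapered point, runs 40 degrees from +x towards +y. About 65 g.
- spare: Whole eight-sided jumbo wax crayon, red-brown, 150 mm long, 24 mm across its flats, tapered point (22 mm) at its +x end, blunt butt at -x. Origin: mid-length on its axis, 12 mm above its underside; x runs along it. About 65 g. It starts on the table beside the rest.
- whole_1: Whole eight-sided jumbo wax crayon, red-brown, 150 mm long, 24 mm across its flats, tapered point (22 mm) at its +x end, blunt butt at -x. Origin: mid-length on its axis, 12 mm above its underside; x runs along it. About 65 g. It starts seated in a groove of the rest and stays there.
- whole_2: Whole eight-sided jumbo wax crayon, red-brown, 150 mm long, 24 mm across its flats, tapered point (22 mm) at its +x end, blunt butt at -x. Origin: mid-length on its axis, 12 mm above its underside; x runs along it. About 65 g. It starts seated in a groove of the rest and stays there.
- whole_3: Whole eight-sided jumbo wax crayon, red-brown, 150 mm long, 24 mm across its flats, tapered point (22 mm) at its +x end, blunt butt at -x. Origin: mid-length on its axis, 12 mm above its underside; x runs along it. About 65 g. It starts seated in a groove of the rest and stays there.
- tray: Fixed open plywood tray, 170 mm (x) by 210 mm (y) by 40 mm high outside, walls and floor 5 mm thick. Origin: centre of its underside, on the table. Empty at the start.
- mug: Bystander: white ceramic mug, 80 mm across, 95 mm high, handle at +y; origin at the centre of its underside.
- glue: Bystander: upright white glue stick with grey cap, 31 mm across, 95 mm high; origin at the centre of its underside.
- sharpener: Bystander: block-shaped aluminium sharpener, 45 by 60 by 35 mm; origin at the centre of its underside.
Mind the look-alikes: they are no part of the job. What is shaped like the whole_2 but purple is not meant.

How it is judged (in metres and radians):
On the way, in this order (a step that is already met when the one before it is completed fails the run):
1. the stub is out of the rest ((horizontal distance between stub and rest above 0.17 m or z of stub in the frame of rest above 0.072 m)), for 0.1 s.
2. the spare lies down in the free groove, let go (x of spare in the frame of rest between -0.025 and 0.025 m and y of spare in the frame of rest between -0.1 and 0.1 m and z of spare in the frame of rest between 0.022 and 0.0305 m and angle between the x axis of spare and the x axis of rest, either way round below 0.12 rad and contact force between the fingers and spare below 0.1 N), for 0.2 s.
At the end, for the whole second after the job is handed in: Four whole crayons at rest in the rest's grooves: origin 22 to 30.5 mm above its underside, within 25 mm of its middle lengthwise, within 7 degrees of the groove, either way round. Stub and bent one at rest in the tray: origins within its walls, under 44 mm up, within 20 degrees of level (x of whole_1 in the frame of rest between -0.025 and 0.025 m and y of whole_1 in the frame of rest between -0.1 and 0.1 m and z of whole_1 in the frame of rest between 0.022 and 0.0305 m and angle between the x axis of each of whole_1, whole_2, whole_3, spare and the x axis of rest, either way round below 0.12 rad and x of whole_2 in the frame of rest between -0.025 and 0.025 m and y of whole_2 in the frame of rest between -0.1 and 0.1 m and z of whole_2 in the frame of rest between 0.022 and 0.0305 m and x of whole_3 in the frame of rest between -0.025 and 0.025 m and y of whole_3 in the frame of rest between -0.1 and 0.1 m and z of whole_3 in the frame of rest between 0.022 and 0.0305 m and x of spare in the frame of rest between -0.025 and 0.025 m and y of spare in the frame of rest between -0.1 and 0.1 m and z of spare in the frame of rest between 0.022 and 0.0305 m and x of stub in the frame of tray between -0.08 and 0.08 m and y of stub in the frame of tray between -0.1 and 0.1 m and z of stub in the frame of tray between 0.012 and 0.044 m and angle between stub's own x axis and vertical between 1.22 and 1.92 rad and x of bent in the frame of tray between -0.08 and 0.08 m and y of bent in the frame of tray between -0.1 and 0.1 m and z of bent in the frame of tray between 0.012 and 0.044 m and angle between bent's own x axis and vertical between 1.22 and 1.92 rad and linear speed of each of whole_1, whole_2, whole_3, spare, stub, bent below 0.02 m/s); the robot touches nothing.
It fails at once if a bystander (mug, glue stick, sharpener) is moved more than 30 mm or tipped over 0.5 rad (distance of any of mug, glue, sharpener from where it was at the start of the episode above 0.03 m or angle between any of mug, glue, sharpener's own z axis and vertical above 0.5 rad).
It fails at once if a whole crayon that was in the rest is moved more than 30 mm (distance of any of whole_1, whole_2, whole_3 from where it was at the start of the episode above 0.03 m).
It fails at once if the spare is let go over the rest more than about 35 mm above its seat (horizontal distance between spare and rest below 0.13 m and z of spare in the frame of rest above 0.062 m and contact force between the fingers and spare below 0.05 N).
It also fails if it takes over 70 s, if anything falls off the work surface, if the arm or the gripper's body presses on something with over 40 N, if the wrist force passes 120 N, or if a joint passes its speed limit or range.

### The arm

A 6-joint arm with a two-finger parallel gripper is mounted at the origin on the work surface. World frame = base frame: x ahead of the robot, y to its left, z up, the work surface at z = 0. Lengths are in m, angles in degrees, forces in N, time in s.
With the tool pointing down it reaches from about 0.35 to 0.875 m from the base axis. Payload 4.2 kg.
Tool frame: the origin (TCP) lies midway between the tips of the shut fingers; the grasp point (between the pads) lies 19 mm behind it; z points along the fingers, y is the line along which they close (so a half turn about z gives the same grasp; the last joint's range is limited). The gripper opens to 87 mm and grips with 3 to 60 N. Pads are 19 mm wide; open, the fingers measure 117 mm over their backs; the gripper's body (75 mm by 190 mm) begins 51 mm behind the grasp point.
Start: joints at [85.176, 22.042, 0.453, 0, -68.411, -14.817], TCP at [0.21, 0.589, 0.223] pointing down, gripper open.
Joint ranges: [-179.83, 179.83], [-69.29, 118.12], [-61.27, 80.66], [-181.25, 117.63], [-171.15, -9.14], [-177.46, 177.46]. Speed limits (degrees/s): [159.86, 159.86, 180, 180, 180, 180].

### API

Orientations are given as a 3x3 rotation matrix whose columns are the frame's x, y, z axes.
In Python, from station import sense, capture, camera_params, finish_job gives the robot as it stands.
- The arm moves only by the tool drive_tool, never from a script. Its argument "rows" is a list of rows, each an object of numbers: "tx", "ty", "tz": the shift along the tool's x, y, z in cm; "ax", "ay", "az": the turn, a rotation vector about the tool's x, y, z in rad; "claw": the finger opening in cm, from 0 to 8.7. In form: [{"tx": .., "ty": .., "tz": .., "ax": .., "ay": .., "az": .., "claw": ..}, ...]. A call has 1 to 10 rows; each row shifts and turns the commanded pose from where the row before left it, along the tool's axes as they then stand; what a row does not reach is not made up. A row lasts 1/12 s, in which the tool goes at most 41.7 mm and 7.16 degrees, less where a joint would pass 70% of its speed; a pose out of reach is approached as far as the arm can. A call with a gripper value outside its range is refused whole. The fingers move at their own pace and stop on an object; the grip force is fixed at half the most. Time passes only in rows, so rows that do not move let the fingers close. It gives the time, the measured TCP pose, the force, the opening and the grip force at its end, in the units of the state.
- sense(): the state, without advancing time (a new reading comes with each control period).
- capture(name): name is "scene" or "top"; returns (picture, depth): 420x560x3 uint8, red, green, blue; 420x560 float32, m along the optical axis (not along the pixel's ray), 0 where there is no reading.
- camera_params(name): a dict with "intrinsics" (3x3 intrinsics, pixels), "k1" (the pictures are not rectified: a ray, as slopes to the right and down, at radius r is drawn at 1 + k1 r^2 times it, then the intrinsics apply), "R" (3x3) and "t" (3): a world point X has camera coordinates R X + t. Camera axes: x right, y down, z forward; pixel columns grow to the right and rows downward; lengths in m; the calibration is good to about 2 mm. A picture is of the moment at which its call begins. camera_params takes no time and is no camera call.
- finish_job(): hands the job in; it is judged then, once.
The state is a dict: "time_s": time; "joints": joint angles; "joint_velocities": joint speeds; "effort": joint torques, N m; "tcp_pos": TCP position; "ee_rot": TCP orientation; "wrist_force": force on the tool from outside, world axes, zero at the start; "moment": the same for the moment, N m; "gripper_width": opening from 0.0 (shut) to 1.0 (fully open); "gripper_force": force on a finger pad.
Only numpy, scipy, OpenCV 4.12 (cv2) and the standard library are available. Lean on these libraries where they do the work, as an engineer would, in place of code of your own. Each camera call takes 0.05 s, during which the arm holds its last target. There are 200 camera calls.

## Working session

There is one attempt and no reset: what is moved stays moved. The work goes in short steps, Python scripts to look and compute and a tool call to move; the robot and the scene stay as the last step left them, time stands still between calls to the robot, and variables do not carry over. Pictures are saved under pics/ and viewed, at most 10 in all, crops included, and the job is handed in when it is done.

Besides the shell and the picture viewer there is one more tool, called after "Emit:" as name(argument=value, ...) on one line, values as JSON. drive_tool: Moves the arm, as the interface text tells. Its arguments: {"type":"object","properties":{"rows":{"type":"array"}},"required":["rows"]}

```bash
mkdir -p pics; python3 - <<'E'
from station import *
import cv2,numpy as np
for n in("scene","top"):
    p,d=capture(n); np.savez(f"{n}0.npz",p=p,d=d); cv2.imwrite(f"pics/{n}0.png",p[:,:,::-1])
    c=camera_params(n); print(n,c)
s=sense();print(s["tcp_pos"],s["ee_rot"],s["time_s"])
E
```

```text
scene {'intrinsics': array([[479.8916588 ,   0.        , 276.25143009],
       [  0.        , 479.8916588 , 213.37376184],
       [  0.        ,   0.        ,   1.        ]]), 'k1': -0.015763710324287913, 'R': array([[-0.78783798,  0.61562361,  0.01785736],
       [ 0.37434299,  0.50168294, -0.77985995],
       [-0.48905893, -0.60771852, -0.62569926]]), 't': array([ 0.41355826, -0.10685722,  1.51054177])}
top {'intrinsics': array([[453.57388131,   0.        , 280.81409808],
       [  0.        , 453.57388131, 204.64497086],
       [  0.        ,   0.        ,   1.        ]]), 'k1': -0.01037004704228044, 'R': array([[-0.02015633, -0.99965336, -0.01693746],
       [-0.98386523,  0.02284452, -0.1774467 ],
       [ 0.17777212,  0.01308751, -0.98398465]]), 't': array([-0.03366152,  0.51413138,  1.26196291])}
[0.2098906  0.58811288 0.22154342] [[ 9.41754910e-01 -3.36299508e-01 -5.74368621e-04]
 [-3.36299982e-01 -9.41752946e-01 -1.92649587e-03]
 [ 1.06966274e-04  2.00744710e-03 -9.99997979e-01]] 0.1
```

View pics/top0.png

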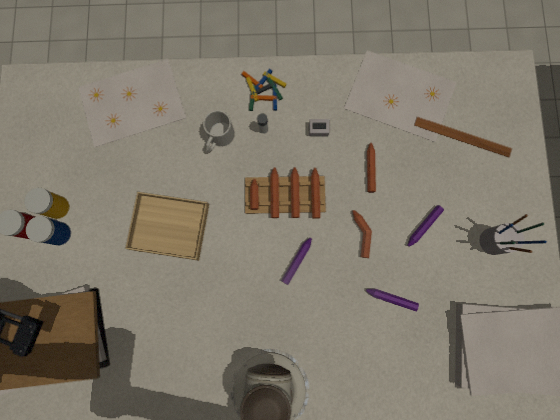

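View pics/scene0.png

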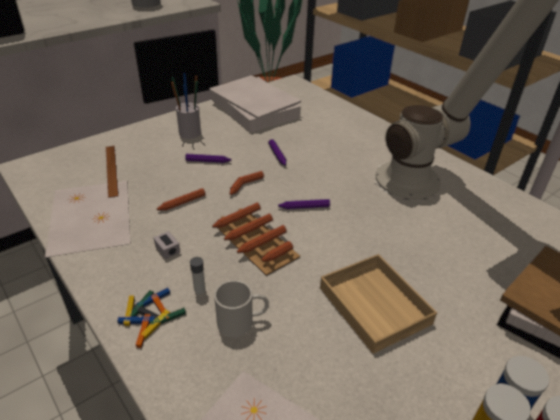

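Top view: stub at (254,195), in the leftmost groove. Whole crayons at (274,193), (294,192) and (315,193). Spare at (371,168), bent at (363,235), tray at (168,226).

Possible look-alikes for the spare: purple crayons at (297,260), (425,225) and (391,299), the long red-brown strip at (463,137), and small crayons at (264,90). By colour and shape, the spare is (371,168).

```bash
cat > h.py <<'E'
from station import *
import cv2,numpy as np
def ray(c,uv,z):
    K=c["intrinsics"]; uv=np.atleast_2d(np.float64(uv))
    n=cv2.undistortPoints(uv[:,None],K,np.array([c["k1"],0,0,0]))[:,0]
    R,t=c["R"],c["t"]; o=-R.T@t; d=np.c_[n,np.ones(len(n))]@R
    return o+d*((z-o[2])/d[:,2])[:,None]
def mask(p):
    h=cv2.cvtColor(p,cv2.COLOR_RGB2HSV)
    return (((h[...,0]<=10)|(h[...,0]>=174))&(h[...,1]>105)&(h[...,2]>50)).astype(np.uint8)
def rect(c,cnt,z):
    w=ray(c,cnt.reshape(-1,2),z)[:,:2]
    (x,y),(a,b),g=cv2.minAreaRect((w*1000).astype(np.float32))
    if a<b:a,b,g=b,a,g+90
    return np.round([x,y,a,b,(g+90)%180-90],1)
E
python3 - <<'E'
from h import *
c=camera_params("top"); f=np.load("top0.npz"); p=f["p"]
m=mask(p)
cs,_=cv2.findContours(m,cv2.RETR_EXTERNAL,cv2.CHAIN_APPROX_NONE)
for k in cs:
    if cv2.contourArea(k)<60: continue
    M=cv2.moments(k);u=M["m10"]/M["m00"],M["m01"]/M["m00"]
    x=u[0]; 
    if not(235<u[0]<400 and 130<u[1]<280):continue
    z=.026 if u[0]<335 else .012
    print(np.round(u),cv2.contourArea(k),"xyLWang",rect(c,k,z),"cen",np.round(ray(c,u,z)[0,:2]*1000,1))
    if 235<u[1]and u[0]>340 or abs(u[0]-363)<6 and u[1]>200:
        print(np.round(ray(c,cv2.approxPolyDP(k,2.5,True)[:,0],.012)[:,:2]*1000),cv2.approxPolyDP(k,2.5,True)[:,0].tolist())
print("tray rim", np.round(ray(c,[[135,193],[208,202],[201,259],[127,250]],.04)[:,:2]*1000))
q=p[130:280,230:400]; cv2.imwrite("pics/crop1.png",cv2.resize(q[:,:,::-1],None,fx=4,fy=4,interpolation=cv2.INTER_CUBIC))
E
```

```text
[364. 234.] 322.0 xyLWang [ 430.5 -285.2  142.3   42.4    7.9] cen [ 427.6 -284. ]
[[ 498. -257.]
 [ 472. -258.]
 [ 433. -283.]
 [ 363. -273.]
 [ 360. -293.]
 [ 435. -306.]] [[353, 210], [354, 219], [363, 232], [361, 256], [368, 257], [371, 231]]
[254. 195.] 165.5 xyLWang [ 5.508e+02  3.370e+01  9.010e+01  2.350e+01 -5.000e-01] cen [547.   34.1]
[315. 194.] 298.0 xyLWang [ 551.4 -145.8  147.1   23.6   -1.8] cen [ 545.7 -145.9]
[295. 194.] 285.5 xyLWang [552.9 -85.6 147.1  20.7  -1.4] cen [549.1 -86. ]
[274. 195.] 277.5 xyLWang [554.3 -26.7 147.3  20.7  -0.9] cen [547.6 -25.8]
[371. 169.] 303.0 xyLWang [ 628.2 -316.6  148.7   23.7   -3.1] cen [ 622.4 -315.5]
tray rim [[559. 382.]
 [527. 167.]
 [363. 185.]
 [393. 398.]]
```

View pics/crop1.png

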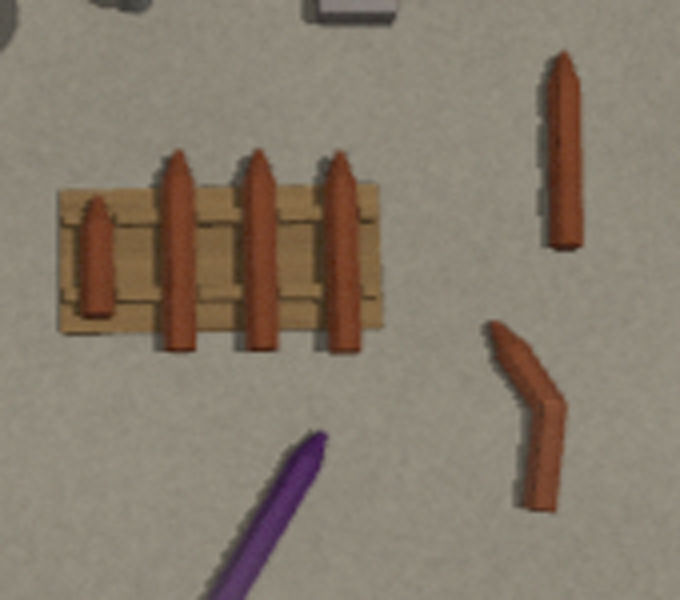

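The crop confirms the choice: stub, three wholes with points towards +x, red-brown spare and bent one; purple is a decoy. Moving to above the stub.

Emit:
drive_tool(rows=[{"az":-0.1085,"claw":4.4},{"az":-0.1085,"claw":4.4},{"az":-0.1085,"claw":4.4},{"tx":2.06,"ty":3.22,"claw":4.4},{"tx":2.06,"ty":3.22,"claw":4.4},{"tx":2.06,"ty":3.22,"claw":4.4},{"tx":2.06,"ty":3.22,"claw":4.4},{"tx":2.06,"ty":3.22,"claw":4.4},{"tx":2.06,"ty":3.22,"claw":4.4},{"tx":2.06,"ty":3.22,"claw":4.4}])

```text
invalid input at $.rows[0]: expected keys tx, ty, tz, ax, ay, az, claw
```

Emit:
drive_tool(rows=[{"tx":2.06,"ty":3.22,"claw":4.4},{"tx":2.06,"ty":3.22,"claw":4.4},{"tx":2.06,"ty":3.22,"claw":4.4},{"tx":2.06,"ty":3.22,"claw":4.4},{"tx":2.06,"ty":3.22,"claw":4.4},{"tx":2.06,"ty":3.22,"claw":4.4},{"tx":2.06,"ty":3.22,"claw":4.4},{"tx":2.06,"ty":3.22,"tz":3,"claw":4.4},{"tx":2.06,"ty":3.22,"tz":3,"claw":4.4},{"tx":2.06,"ty":3.22,"tz":3,"claw":4.4}])

```text
invalid input at $.rows[0]: expected keys tx, ty, tz, ax, ay, az, claw
```

```bash
cat >> h.py <<'E'
def plan(x,y,z,yaw=None):
    s=sense(); R=np.array(s["ee_rot"]); p=np.array(s["tcp_pos"])
    d=R.T@(np.array([x,y,z])-p)*100; yc=np.degrees(np.arctan2(R[1,0],R[0,0]))
    print("t",round(s["time_s"],2),"pos",p.round(4),"yaw",round(yc,2),"w",round(s["gripper_width"]*8.7,2),"F",np.round(s["wrist_force"],1),"delta cm",d.round(2),"az",None if yaw is None else round(np.radians(yc-yaw),4))
E
python3 -c "
from h import *
plan(.550,.0337,.014,-1)"
```

```text
t 0.1 pos [0.2099 0.5881 0.2215] yaw -19.65 w 8.68 F [-0.8  1.6 -0.5] delta cm [50.67 40.73 20.84] az -0.3255
```

Emit:
drive_tool(rows=[{"tx":0,"ty":0,"tz":0,"ax":0,"ay":0,"az":-0.1085,"claw":4.4},{"tx":0,"ty":0,"tz":0,"ax":0,"ay":0,"az":-0.1085,"claw":4.4},{"tx":0,"ty":0,"tz":0,"ax":0,"ay":0,"az":-0.1085,"claw":4.4},{"tx":2.06,"ty":3.22,"tz":0,"ax":0,"ay":0,"az":0,"claw":4.4},{"tx":2.06,"ty":3.22,"tz":0,"ax":0,"ay":0,"az":0,"claw":4.4},{"tx":2.06,"ty":3.22,"tz":0,"ax":0,"ay":0,"az":0,"claw":4.4},{"tx":2.06,"ty":3.22,"tz":0,"ax":0,"ay":0,"az":0,"claw":4.4},{"tx":2.06,"ty":3.22,"tz":0,"ax":0,"ay":0,"az":0,"claw":4.4},{"tx":2.06,"ty":3.22,"tz":0,"ax":0,"ay":0,"az":0,"claw":4.4},{"tx":2.06,"ty":3.22,"tz":0,"ax":0,"ay":0,"az":0,"claw":4.4}])

```text
time_s: 0.93
tcp_pos: [0.3507, 0.3588, 0.2223]
ee_rot: [[1.0, -0.017, -0.0], [-0.017, -1.0, -0.001], [-0.0, 0.001, -1.0]]
wrist_force: [1.0, 0.1, -0.4]
gripper_width: 0.509
gripper_force: 0.0
```

Emit:
drive_tool(rows=[{"tx":2.06,"ty":3.22,"tz":0,"ax":0,"ay":0,"az":0,"claw":4.4},{"tx":2.06,"ty":3.22,"tz":0,"ax":0,"ay":0,"az":0,"claw":4.4},{"tx":2.06,"ty":3.22,"tz":0,"ax":0,"ay":0,"az":0,"claw":4.4},{"tx":2.06,"ty":3.22,"tz":0,"ax":0,"ay":0,"az":0,"claw":4.4},{"tx":2.06,"ty":3.22,"tz":0,"ax":0,"ay":0,"az":0,"claw":4.4},{"tx":2.06,"ty":3.22,"tz":0,"ax":0,"ay":0,"az":0,"claw":4.4},{"tx":2.06,"ty":3.22,"tz":0,"ax":0,"ay":0,"az":0,"claw":4.4},{"tx":2.06,"ty":3.22,"tz":0,"ax":0,"ay":0,"az":0,"claw":4.4},{"tx":2.06,"ty":3.22,"tz":0,"ax":0,"ay":0,"az":0,"claw":4.4},{"tx":2.06,"ty":3.22,"tz":0,"ax":0,"ay":0,"az":0,"claw":4.4}])

```text
time_s: 1.77
tcp_pos: [0.5511, 0.0334, 0.2223]
ee_rot: [[1.0, -0.017, -0.001], [-0.017, -1.0, 0.0], [-0.001, -0.0, -1.0]]
wrist_force: [0.9, 1.3, 0.8]
gripper_width: 0.506
gripper_force: 0.0
```

```bash
python3 -c "
from h import *
plan(.550,.0337,.014,-1)"
```

```text
t 1.77 pos [0.5511 0.0334 0.2223] yaw -1.0 w 4.4 F [0.9 1.3 0.8] delta cm [-0.1  -0.03 20.83] az 0.0001
```

Emit:
drive_tool(rows=[{"tx":0,"ty":0,"tz":4,"ax":0,"ay":0,"az":0,"claw":4.4},{"tx":0,"ty":0,"tz":4,"ax":0,"ay":0,"az":0,"claw":4.4},{"tx":0,"ty":0,"tz":4,"ax":0,"ay":0,"az":0,"claw":4.4},{"tx":0,"ty":0,"tz":3,"ax":0,"ay":0,"az":0,"claw":4.4},{"tx":0,"ty":0,"tz":2,"ax":0,"ay":0,"az":0,"claw":4.4},{"tx":0,"ty":0,"tz":1.5,"ax":0,"ay":0,"az":0,"claw":4.4},{"tx":0,"ty":0,"tz":1.3,"ax":0,"ay":0,"az":0,"claw":4.4},{"tx":0,"ty":0,"tz":1,"ax":0,"ay":0,"az":0,"claw":4.4},{"tx":0,"ty":0,"tz":0,"ax":0,"ay":0,"az":0,"claw":4.4}])

```text
time_s: 2.52
tcp_pos: [0.549, 0.0347, 0.0122]
ee_rot: [[1.0, -0.018, -0.005], [-0.018, -1.0, -0.001], [-0.005, 0.001, -1.0]]
wrist_force: [-0.5, -0.2, -0.2]
gripper_width: 0.504
gripper_force: 0.0
```

Emit:
drive_tool(rows=[{"tx":0,"ty":0,"tz":0,"ax":0,"ay":0,"az":0,"claw":1.8},{"tx":0,"ty":0,"tz":0,"ax":0,"ay":0,"az":0,"claw":1.5},{"tx":0,"ty":0,"tz":0,"ax":0,"ay":0,"az":0,"claw":1.5},{"tx":0,"ty":0,"tz":0,"ax":0,"ay":0,"az":0,"claw":1.5},{"tx":0,"ty":0,"tz":0,"ax":0,"ay":0,"az":0,"claw":1.5},{"tx":0,"ty":0,"tz":0,"ax":0,"ay":0,"az":0,"claw":1.5}])

```text
time_s: 3.02
tcp_pos: [0.5513, 0.0354, 0.0154]
ee_rot: [[1.0, -0.017, 0.002], [-0.017, -1.0, 0.0], [0.002, -0.001, -1.0]]
wrist_force: [-0.6, 1.3, 2.6]
gripper_width: 0.268
gripper_force: 30.0
```

Emit:
drive_tool(rows=[{"tx":0,"ty":0,"tz":-1,"ax":0,"ay":0,"az":0,"claw":1.5},{"tx":0,"ty":0,"tz":-3,"ax":0,"ay":0,"az":0,"claw":1.5},{"tx":0,"ty":0,"tz":-3,"ax":0,"ay":0,"az":0,"claw":1.5},{"tx":0,"ty":0,"tz":-3,"ax":0,"ay":0,"az":0,"claw":1.5},{"tx":0,"ty":0,"tz":0,"ax":0,"ay":0,"az":0.0925,"claw":1.5},{"tx":-1.46,"ty":-3.6,"tz":0,"ax":0,"ay":0,"az":0,"claw":1.5},{"tx":-1.46,"ty":-3.6,"tz":0,"ax":0,"ay":0,"az":0,"claw":1.5},{"tx":-1.46,"ty":-3.6,"tz":0,"ax":0,"ay":0,"az":0,"claw":1.5},{"tx":-1.46,"ty":-3.6,"tz":0,"ax":0,"ay":0,"az":0,"claw":1.5},{"tx":-1.46,"ty":-3.6,"tz":0,"ax":0,"ay":0,"az":0,"claw":1.5}])

```text
time_s: 3.85
tcp_pos: [0.497, 0.2235, 0.1154]
ee_rot: [[0.994, -0.11, 0.0], [-0.11, -0.994, 0.0], [0.0, -0.0, -1.0]]
wrist_force: [0.4, -0.4, -1.7]
gripper_width: 0.273
gripper_force: 30.0
```

Emit:
drive_tool(rows=[{"tx":-1.46,"ty":-3.6,"tz":0,"ax":0,"ay":0,"az":0,"claw":1.5},{"tx":-1.46,"ty":-3.6,"tz":0,"ax":0,"ay":0,"az":0,"claw":1.5},{"tx":-1.46,"ty":-3.6,"tz":0,"ax":0,"ay":0,"az":0,"claw":1.5},{"tx":0,"ty":0,"tz":0,"ax":0,"ay":0,"az":0,"claw":1.5}])

```text
time_s: 4.18
tcp_pos: [0.4653, 0.3404, 0.1155]
ee_rot: [[0.995, -0.103, 0.003], [-0.103, -0.995, 0.003], [0.002, -0.003, -1.0]]
wrist_force: [0.0, -1.3, -0.6]
gripper_width: 0.269
gripper_force: 30.0
```

```bash
python3 - <<'E'
from h import *
plan(.466,.333,.008,-6.3)
p,d=capture("top"); cv2.imwrite("pics/t1.png",cv2.resize(p[130:330,100:400,::-1],None,fx=2.6,fy=2.6))
c=camera_params("top")
h=cv2.cvtColor(p,cv2.COLOR_RGB2HSV)
E
```

```text
t 4.18 pos [0.4653 0.3404 0.1155] yaw -5.91 w 2.34 F [ 0.  -1.3 -0.6] delta cm [ 0.12  0.76 10.75] az 0.0068
```

View pics/t1.png

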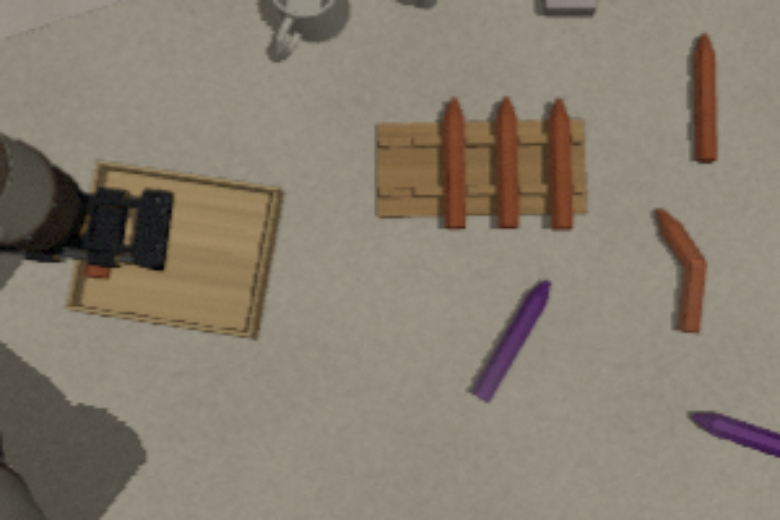

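The stub is held over the tray, butt visible at crop (97,270). The left groove is free at (405,170), and the wholes are untouched.

Emit:
drive_tool(rows=[{"tx":0,"ty":0,"tz":3.5,"ax":0,"ay":0,"az":0,"claw":1.5},{"tx":0,"ty":0,"tz":3,"ax":0,"ay":0,"az":0,"claw":1.5},{"tx":0,"ty":0,"tz":2,"ax":0,"ay":0,"az":0,"claw":1.5},{"tx":0,"ty":0,"tz":1.2,"ax":0,"ay":0,"az":0,"claw":1.5},{"tx":0,"ty":0,"tz":0.6,"ax":0,"ay":0,"az":0,"claw":1.5},{"tx":0,"ty":0,"tz":0.4,"ax":0,"ay":0,"az":0,"claw":1.5},{"tx":0,"ty":0,"tz":0,"ax":0,"ay":0,"az":0,"claw":1.5}])

```text
time_s: 4.82
tcp_pos: [0.4666, 0.334, 0.008]
ee_rot: [[0.994, -0.11, 0.0], [-0.11, -0.994, -0.0], [0.0, 0.0, -1.0]]
wrist_force: [1.2, 0.1, 0.8]
gripper_width: 0.27
gripper_force: 30.0
```

Emit:
drive_tool(rows=[{"tx":0,"ty":0,"tz":0,"ax":0,"ay":0,"az":0,"claw":2.7},{"tx":0,"ty":0,"tz":0,"ax":0,"ay":0,"az":0,"claw":3.2},{"tx":0,"ty":0,"tz":0,"ax":0,"ay":0,"az":0,"claw":4.0},{"tx":0,"ty":0,"tz":-1,"ax":0,"ay":0,"az":0,"claw":4.2},{"tx":0,"ty":0,"tz":-3,"ax":0,"ay":0,"az":0,"claw":4.2},{"tx":0,"ty":0,"tz":-4,"ax":0,"ay":0,"az":0,"claw":4.4},{"tx":0,"ty":0,"tz":-4,"ax":0,"ay":0,"az":0,"claw":4.4},{"tx":0,"ty":0,"tz":0,"ax":0,"ay":0,"az":0,"claw":4.4}])

```text
time_s: 5.48
tcp_pos: [0.4705, 0.3382, 0.1376]
ee_rot: [[0.994, -0.107, 0.014], [-0.107, -0.994, 0.012], [0.012, -0.014, -1.0]]
wrist_force: [0.7, 1.0, 0.7]
gripper_width: 0.506
gripper_force: 0.0
```

```bash
python3 -c "
from h import *
plan(.620,-.316,.12,-3.1)"
```

```text
t 5.48 pos [0.4705 0.3382 0.1376] yaw -6.16 w 4.4 F [0.7 1.  0.7] delta cm [21.87 63.46  1.16] az -0.0534
```

Emit:
drive_tool(rows=[{"tx":0,"ty":0,"tz":0,"ax":0,"ay":0,"az":-0.056,"claw":6},{"tx":1.075,"ty":3.56,"tz":0,"ax":0,"ay":0,"az":0,"claw":6},{"tx":1.075,"ty":3.56,"tz":0,"ax":0,"ay":0,"az":0,"claw":6},{"tx":1.075,"ty":3.56,"tz":0,"ax":0,"ay":0,"az":0,"claw":6},{"tx":1.075,"ty":3.56,"tz":0,"ax":0,"ay":0,"az":0,"claw":6},{"tx":1.075,"ty":3.56,"tz":0,"ax":0,"ay":0,"az":0,"claw":6},{"tx":1.075,"ty":3.56,"tz":0,"ax":0,"ay":0,"az":0,"claw":6},{"tx":1.075,"ty":3.56,"tz":0,"ax":0,"ay":0,"az":0,"claw":6},{"tx":1.075,"ty":3.56,"tz":0,"ax":0,"ay":0,"az":0,"claw":6},{"tx":1.075,"ty":3.56,"tz":0,"ax":0,"ay":0,"az":0,"claw":6}])

```text
time_s: 6.32
tcp_pos: [0.5459, 0.0075, 0.1287]
ee_rot: [[0.999, -0.053, 0.002], [-0.053, -0.999, 0.0], [0.002, -0.001, -1.0]]
wrist_force: [0.6, -0.4, -0.7]
gripper_width: 0.687
gripper_force: 0.0
```

Emit:
drive_tool(rows=[{"tx":1.075,"ty":3.56,"tz":0,"ax":0,"ay":0,"az":0,"claw":6},{"tx":1.075,"ty":3.56,"tz":0,"ax":0,"ay":0,"az":0,"claw":6},{"tx":1.075,"ty":3.56,"tz":0,"ax":0,"ay":0,"az":0,"claw":6},{"tx":1.075,"ty":3.56,"tz":0,"ax":0,"ay":0,"az":0,"claw":6},{"tx":1.075,"ty":3.56,"tz":0,"ax":0,"ay":0,"az":0,"claw":6},{"tx":1.075,"ty":3.56,"tz":0,"ax":0,"ay":0,"az":0,"claw":6},{"tx":1.075,"ty":3.56,"tz":0,"ax":0,"ay":0,"az":0,"claw":6},{"tx":1.075,"ty":3.56,"tz":0,"ax":0,"ay":0,"az":0,"claw":6},{"tx":1.075,"ty":3.56,"tz":0,"ax":0,"ay":0,"az":0,"claw":6},{"tx":0,"ty":0,"tz":2,"ax":0,"ay":0,"az":0,"claw":6}])

```text
time_s: 7.15
tcp_pos: [0.6284, -0.3236, 0.1123]
ee_rot: [[0.998, -0.058, 0.011], [-0.058, -0.998, -0.006], [0.011, 0.006, -1.0]]
wrist_force: [0.3, 0.1, 0.5]
gripper_width: 0.693
gripper_force: 0.0
```

```bash
python3 - <<'E'
from h import *
plan(.625,-.3165,.005,-3.1)
# is the stub lying in the tray?
p,d=capture("top"); c=camera_params("top"); m=mask(p)
cs,_=cv2.findContours(m,cv2.RETR_EXTERNAL,cv2.CHAIN_APPROX_NONE)
for k in cs:
    if cv2.contourArea(k)>60:
        u=k.reshape(-1,2).mean(0)
        if 120<u[0]<400 and 130<u[1]<280: print(u.round(),rect(c,k,.017 if u[0]<230 else .026 if u[0]<335 else .012))
E
```

```text
t 7.15 pos [ 0.6284 -0.3236  0.1123] yaw -3.33 w 6.03 F [0.3 0.1 0.5] delta cm [-0.5  -0.75 10.72] az -0.0041
[363. 235.] [ 429.1 -285.4  139.4   42.4    7.9]
[153. 227.] [466.3 332.6  83.9  23.6  -5.3]
[274. 193.] [555.7 -26.1 150.6  23.3   0.6]
[371. 176.] [ 600.2 -315.1   92.6   23.7   -3.1]
```

Emit:
drive_tool(rows=[{"tx":0,"ty":0,"tz":3.5,"ax":0,"ay":0,"az":0,"claw":6},{"tx":0,"ty":0,"tz":2.5,"ax":0,"ay":0,"az":0,"claw":6},{"tx":0,"ty":0,"tz":2,"ax":0,"ay":0,"az":0,"claw":5},{"tx":0,"ty":0,"tz":1.4,"ax":0,"ay":0,"az":0,"claw":5},{"tx":0,"ty":0,"tz":0.8,"ax":0,"ay":0,"az":0,"claw":5},{"tx":0,"ty":0,"tz":0,"ax":0,"ay":0,"az":0,"claw":5},{"tx":0,"ty":0,"tz":0,"ax":0,"ay":0,"az":0,"claw":4}])

```text
time_s: 7.78
tcp_pos: [0.6253, -0.3156, 0.0063]
ee_rot: [[0.999, -0.053, 0.0], [-0.053, -0.999, -0.0], [0.0, 0.0, -1.0]]
wrist_force: [-0.2, -0.2, 0.1]
gripper_width: 0.551
gripper_force: 0.0
```

Emit:
drive_tool(rows=[{"tx":0,"ty":0,"tz":0,"ax":0,"ay":0,"az":0,"claw":3},{"tx":0,"ty":0,"tz":0,"ax":0,"ay":0,"az":0,"claw":1.5},{"tx":0,"ty":0,"tz":0,"ax":0,"ay":0,"az":0,"claw":1.5},{"tx":0,"ty":0,"tz":0,"ax":0,"ay":0,"az":0,"claw":1.5},{"tx":0,"ty":0,"tz":0,"ax":0,"ay":0,"az":0,"claw":1.5},{"tx":0,"ty":0,"tz":0,"ax":0,"ay":0,"az":0,"claw":1.5}])

```text
time_s: 8.28
tcp_pos: [0.6254, -0.3161, 0.0065]
ee_rot: [[0.999, -0.054, 0.001], [-0.054, -0.999, -0.0], [0.001, 0.0, -1.0]]
wrist_force: [0.0, 0.6, 3.1]
gripper_width: 0.27
gripper_force: 30.0
```

Emit:
drive_tool(rows=[{"tx":0,"ty":0,"tz":-1,"ax":0,"ay":0,"az":0,"claw":1.5},{"tx":0,"ty":0,"tz":-3,"ax":0,"ay":0,"az":0,"claw":1.5},{"tx":0,"ty":0,"tz":-4,"ax":0,"ay":0,"az":0,"claw":1.5},{"tx":0,"ty":0,"tz":-3,"ax":0,"ay":0,"az":0,"claw":1.5},{"tx":0,"ty":0,"tz":0,"ax":0,"ay":0,"az":-0.0367,"claw":1.5},{"tx":-0.68,"ty":-2.9,"tz":0,"ax":0,"ay":0,"az":0,"claw":1.5},{"tx":-0.68,"ty":-2.9,"tz":0,"ax":0,"ay":0,"az":0,"claw":1.5},{"tx":-0.68,"ty":-2.9,"tz":0,"ax":0,"ay":0,"az":0,"claw":1.5},{"tx":-0.68,"ty":-2.9,"tz":0,"ax":0,"ay":0,"az":0,"claw":1.5},{"tx":-0.68,"ty":-2.9,"tz":0,"ax":0,"ay":0,"az":0,"claw":1.5}])

```text
time_s: 9.12
tcp_pos: [0.5928, -0.1693, 0.1159]
ee_rot: [[1.0, -0.018, 0.0], [-0.018, -1.0, 0.0], [0.0, -0.0, -1.0]]
wrist_force: [-0.4, -0.2, -0.1]
gripper_width: 0.272
gripper_force: 30.0
```

Emit:
drive_tool(rows=[{"tx":-0.68,"ty":-2.9,"tz":0,"ax":0,"ay":0,"az":0,"claw":1.5},{"tx":-0.68,"ty":-2.9,"tz":0,"ax":0,"ay":0,"az":0,"claw":1.5},{"tx":-0.68,"ty":-2.9,"tz":0,"ax":0,"ay":0,"az":0,"claw":1.5},{"tx":-0.68,"ty":-2.9,"tz":0,"ax":0,"ay":0,"az":0,"claw":1.5},{"tx":-0.68,"ty":-2.9,"tz":0,"ax":0,"ay":0,"az":0,"claw":1.5},{"tx":-0.68,"ty":-2.9,"tz":0,"ax":0,"ay":0,"az":0,"claw":1.5},{"tx":0,"ty":-0.1,"tz":0,"ax":0,"ay":0,"az":0,"claw":1.5},{"tx":0,"ty":0,"tz":2,"ax":0,"ay":0,"az":0,"claw":1.5},{"tx":0,"ty":0,"tz":0,"ax":0,"ay":0,"az":0,"claw":1.5},{"tx":0,"ty":0,"tz":0,"ax":0,"ay":0,"az":0,"claw":1.5}])

```text
time_s: 9.95
tcp_pos: [0.5548, 0.0047, 0.095]
ee_rot: [[1.0, -0.017, -0.003], [-0.017, -1.0, -0.001], [-0.003, 0.001, -1.0]]
wrist_force: [-0.2, 0.6, -1.1]
gripper_width: 0.266
gripper_force: 30.0
```

```bash
python3 - <<'E'
from h import *
plan(.550,.034,.0215,-1)
p,d=capture("scene"); cv2.imwrite("pics/s2.png",cv2.resize(p[140:300,170:370,::-1],None,fx=3.6,fy=3.6,interpolation=cv2.INTER_CUBIC))
E
```

```text
t 9.95 pos [0.5548 0.0047 0.095 ] yaw -0.99 w 2.31 F [-0.2  0.6 -1.1] delta cm [-0.51 -2.92  7.35] az 0.0001
```

View pics/s2.png

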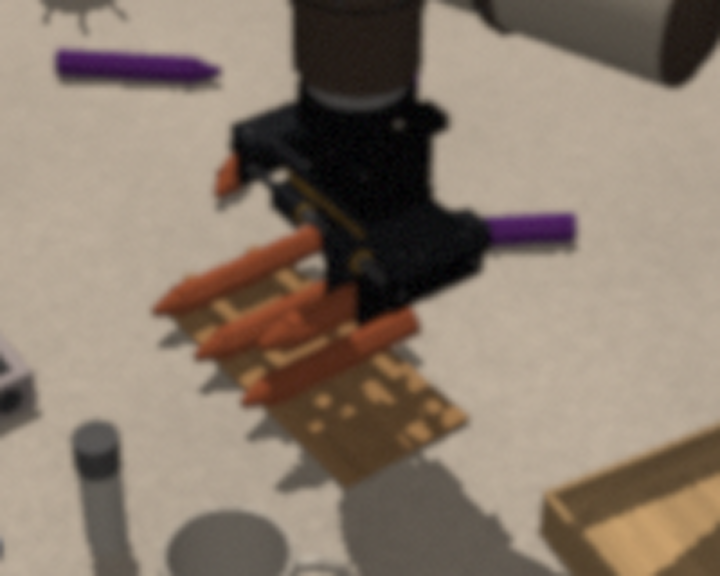

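The spare is held level over the rest, point towards +x at crop (270,335). It is still 29 mm short of the free groove.

Emit:
drive_tool(rows=[{"tx":-0.51,"ty":-2.0,"tz":0,"ax":0,"ay":0,"az":0,"claw":1.5},{"tx":0,"ty":-0.92,"tz":0,"ax":0,"ay":0,"az":0,"claw":1.5},{"tx":0,"ty":0,"tz":2,"ax":0,"ay":0,"az":0,"claw":1.5},{"tx":0,"ty":0,"tz":1.5,"ax":0,"ay":0,"az":0,"claw":1.5},{"tx":0,"ty":0,"tz":0,"ax":0,"ay":0,"az":0,"claw":1.5},{"tx":0,"ty":0,"tz":0,"ax":0,"ay":0,"az":0,"claw":1.5}])

```text
time_s: 10.5
tcp_pos: [0.5512, 0.0342, 0.0606]
ee_rot: [[1.0, -0.017, -0.001], [-0.017, -1.0, -0.001], [-0.001, 0.001, -1.0]]
wrist_force: [0.1, 0.3, -0.7]
gripper_width: 0.269
gripper_force: 30.0
```

```bash
python3 - <<'E'
from h import *
plan(.550,.034,.0215,-1)
p,d=capture("scene"); cv2.imwrite("pics/s3.png",cv2.resize(p[170:290,190:340,::-1],None,fx=4.5,fy=4.5,interpolation=cv2.INTER_CUBIC))
E
```

```text
t 10.5 pos [0.5512 0.0342 0.0606] yaw -0.98 w 2.34 F [ 0.1  0.3 -0.7] delta cm [-0.11  0.02  3.91] az 0.0004
```

View pics/s3.png

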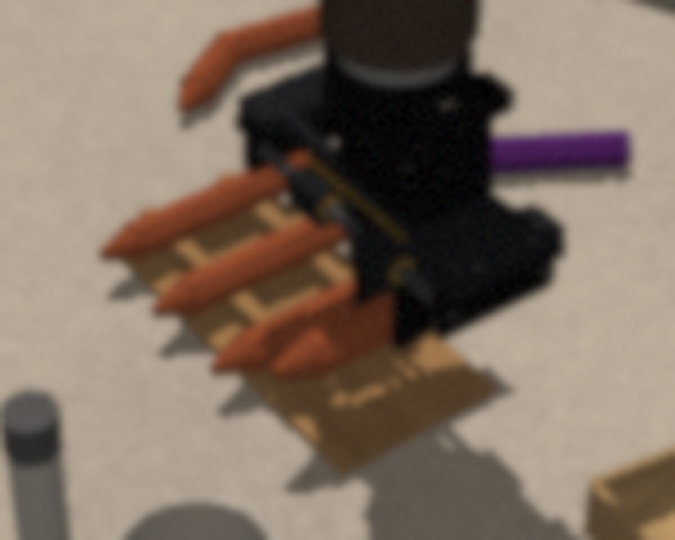

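The spare hangs above the free end groove, point at crop (285,360). Lowering it gently now.

Emit:
drive_tool(rows=[{"tx":0,"ty":0,"tz":1.5,"ax":0,"ay":0,"az":0,"claw":1.5},{"tx":0,"ty":0,"tz":1.0,"ax":0,"ay":0,"az":0,"claw":1.5},{"tx":0,"ty":0,"tz":0.6,"ax":0,"ay":0,"az":0,"claw":1.5},{"tx":0,"ty":0,"tz":0.4,"ax":0,"ay":0,"az":0,"claw":1.5},{"tx":0,"ty":0,"tz":0.4,"ax":0,"ay":0,"az":0,"claw":1.5},{"tx":0,"ty":0,"tz":0,"ax":0,"ay":0,"az":0,"claw":1.5},{"tx":0,"ty":0,"tz":0,"ax":0,"ay":0,"az":0,"claw":1.5}])

```text
time_s: 11.13
tcp_pos: [0.5512, 0.0345, 0.0216]
ee_rot: [[1.0, -0.017, 0.0], [-0.017, -1.0, -0.0], [0.0, 0.0, -1.0]]
wrist_force: [-0.6, -0.3, -1.2]
gripper_width: 0.273
gripper_force: 30.0
```

Emit:
drive_tool(rows=[{"tx":0,"ty":0,"tz":0,"ax":0,"ay":0,"az":0,"claw":2.6},{"tx":0,"ty":0,"tz":0,"ax":0,"ay":0,"az":0,"claw":3.2},{"tx":0,"ty":0,"tz":0,"ax":0,"ay":0,"az":0,"claw":4},{"tx":0,"ty":0,"tz":0,"ax":0,"ay":0,"az":0,"claw":4.2},{"tx":0,"ty":0,"tz":-0.6,"ax":0,"ay":0,"az":0,"claw":4.2},{"tx":0,"ty":0,"tz":-2,"ax":0,"ay":0,"az":0,"claw":4.2},{"tx":0,"ty":0,"tz":-4,"ax":0,"ay":0,"az":0,"claw":4.2},{"tx":0,"ty":0,"tz":-4,"ax":0,"ay":0,"az":0,"claw":4.2},{"tx":0,"ty":0,"tz":0,"ax":0,"ay":0,"az":0.073,"claw":4.2},{"tx":0,"ty":0,"tz":0,"ax":0,"ay":0,"az":0.073,"claw":4.2}])

```text
time_s: 11.97
tcp_pos: [0.5529, 0.0352, 0.1315]
ee_rot: [[0.986, -0.166, 0.007], [-0.166, -0.986, 0.002], [0.007, -0.004, -1.0]]
wrist_force: [0.6, 0.9, -0.8]
gripper_width: 0.481
gripper_force: 0.0
```

```bash
python3 -c "
from h import *
plan(.412,-.291,.006,-9.4)"
```

```text
t 11.97 pos [0.5529 0.0352 0.1315] yaw -9.53 w 4.19 F [ 0.6  0.9 -0.8] delta cm [-8.59 34.54 12.37] az -0.0023
```

Emit:
drive_tool(rows=[{"tx":-0.84,"ty":3.43,"tz":0,"ax":0,"ay":0,"az":0,"claw":6},{"tx":-0.84,"ty":3.43,"tz":0,"ax":0,"ay":0,"az":0,"claw":6},{"tx":-0.84,"ty":3.43,"tz":0,"ax":0,"ay":0,"az":0,"claw":6},{"tx":-0.84,"ty":3.43,"tz":0,"ax":0,"ay":0,"az":0,"claw":6},{"tx":-0.84,"ty":3.43,"tz":0,"ax":0,"ay":0,"az":0,"claw":6},{"tx":-0.84,"ty":3.43,"tz":0,"ax":0,"ay":0,"az":0,"claw":6},{"tx":-0.84,"ty":3.43,"tz":0,"ax":0,"ay":0,"az":0,"claw":6},{"tx":-0.84,"ty":3.43,"tz":0,"ax":0,"ay":0,"az":0,"claw":6},{"tx":-0.84,"ty":3.43,"tz":0,"ax":0,"ay":0,"az":0,"claw":6},{"tx":-0.84,"ty":3.43,"tz":0,"ax":0,"ay":0,"az":0,"claw":6}])

```text
time_s: 12.8
tcp_pos: [0.4116, -0.2917, 0.1283]
ee_rot: [[0.987, -0.162, 0.001], [-0.162, -0.987, -0.0], [0.001, 0.0, -1.0]]
wrist_force: [0.8, 1.0, 1.0]
gripper_width: 0.687
gripper_force: 0.0
```

Emit:
drive_tool(rows=[{"tx":0,"ty":0,"tz":3,"ax":0,"ay":0,"az":0,"claw":5.5},{"tx":0,"ty":0,"tz":3,"ax":0,"ay":0,"az":0,"claw":5},{"tx":0,"ty":0,"tz":0,"ax":0,"ay":0,"az":0,"claw":5},{"tx":0,"ty":0,"tz":0,"ax":0,"ay":0,"az":0,"claw":5}])

```text
time_s: 13.13
tcp_pos: [0.4115, -0.2902, 0.0671]
ee_rot: [[0.987, -0.162, -0.003], [-0.162, -0.987, 0.001], [-0.003, -0.0, -1.0]]
wrist_force: [-0.2, 0.4, -0.1]
gripper_width: 0.587
gripper_force: 0.0
```

```bash
python3 - <<'E'
from h import *
plan(.412,-.291,.006,-9.4)
p,d=capture("top"); c=camera_params("top"); m=mask(p)
cs,_=cv2.findContours(m,cv2.RETR_EXTERNAL,cv2.CHAIN_APPROX_NONE)
for k in cs:
    if cv2.contourArea(k)>60:
        u=k.reshape(-1,2).mean(0)
        if 120<u[0]<400 and 130<u[1]<280: print(u.round(),rect(c,k,.017 if u[0]<230 else .026 if u[0]<335 else .012))
cv2.imwrite("pics/t4.png",cv2.resize(p[130:290,120:400,::-1],None,fx=2.8,fy=2.8,interpolation=cv2.INTER_CUBIC))
E
```

```text
t 13.13 pos [ 0.4115 -0.2902  0.0671] yaw -9.34 w 5.11 F [-0.2  0.4 -0.1] delta cm [0.08 0.07 6.11] az 0.001
[365. 251.] [ 376.  -285.4   32.3   23.1   -3.1]
[153. 226.] [466.2 332.4  84.1  23.1  -6.5]
[254. 195.] [ 5.526e+02  3.220e+01  1.474e+02  2.080e+01 -5.000e-01]
[293. 181.] [585.6 -86.3  81.8  20.7  -1.4]
[274. 195.] [554.3 -25.2 147.3  23.6  -1.1]
```

View pics/t4.png

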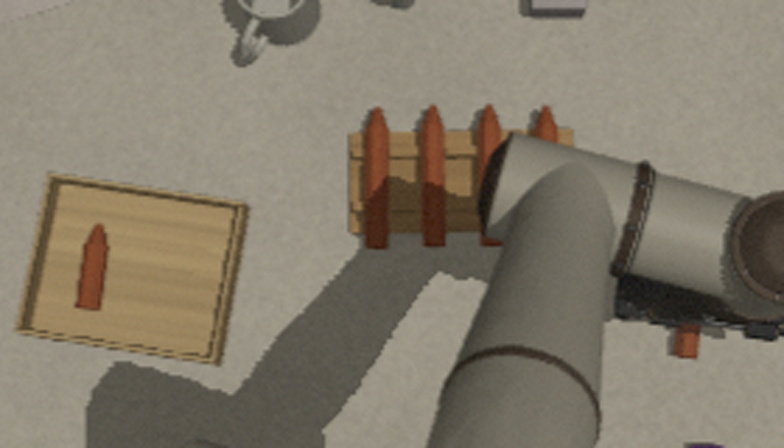

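The spare lies in the end groove (376,178) in line with the wholes, and the stub lies flat in the tray (92,268). Now grasping the bent one, whose butt shows at (687,342).

Emit:
drive_tool(rows=[{"tx":0,"ty":0,"tz":2.5,"ax":0,"ay":0,"az":0,"claw":5},{"tx":0,"ty":0,"tz":2,"ax":0,"ay":0,"az":0,"claw":5},{"tx":0,"ty":0,"tz":1,"ax":0,"ay":0,"az":0,"claw":5},{"tx":0,"ty":0,"tz":0.6,"ax":0,"ay":0,"az":0,"claw":5},{"tx":0,"ty":0,"tz":0,"ax":0,"ay":0,"az":0,"claw":4},{"tx":0,"ty":0,"tz":0,"ax":0,"ay":0,"az":0,"claw":3},{"tx":0,"ty":0,"tz":0,"ax":0,"ay":0,"az":0,"claw":1.5},{"tx":0,"ty":0,"tz":0,"ax":0,"ay":0,"az":0,"claw":1.5},{"tx":0,"ty":0,"tz":0,"ax":0,"ay":0,"az":0,"claw":1.5},{"tx":0,"ty":0,"tz":0,"ax":0,"ay":0,"az":0,"claw":1.5}])

```text
time_s: 14.02
tcp_pos: [0.413, -0.2904, 0.0073]
ee_rot: [[0.987, -0.162, 0.001], [-0.162, -0.987, -0.001], [0.001, 0.0, -1.0]]
wrist_force: [-1.2, 0.9, 2.9]
gripper_width: 0.272
gripper_force: 30.0
```

Emit:
drive_tool(rows=[{"tx":0,"ty":0,"tz":-1,"ax":0,"ay":0,"az":0,"claw":1.5},{"tx":0,"ty":0,"tz":-3,"ax":0,"ay":0,"az":0,"claw":1.5},{"tx":0,"ty":0,"tz":-4,"ax":0,"ay":0,"az":0,"claw":1.5},{"tx":0,"ty":0,"tz":-4,"ax":0,"ay":0,"az":0,"claw":1.5},{"tx":0,"ty":0,"tz":0,"ax":0,"ay":0,"az":0.1,"claw":1.5},{"tx":0,"ty":0,"tz":0,"ax":0,"ay":0,"az":0.1,"claw":1.5},{"tx":0,"ty":0,"tz":0,"ax":0,"ay":0,"az":0.1,"claw":1.5},{"tx":0,"ty":0,"tz":0,"ax":0,"ay":0,"az":0,"claw":1.5},{"tx":0,"ty":0,"tz":0,"ax":0,"ay":0,"az":0,"claw":1.5}])

```text
time_s: 14.77
tcp_pos: [0.4122, -0.2902, 0.127]
ee_rot: [[0.896, -0.445, 0.0], [-0.445, -0.896, -0.0], [0.0, -0.0, -1.0]]
wrist_force: [-0.2, 0.7, -0.7]
gripper_width: 0.273
gripper_force: 30.0
```

Emit:
drive_tool(rows=[{"tx":0,"ty":0,"tz":0,"ax":0,"ay":0,"az":-0.117,"claw":1.5},{"tx":0,"ty":0,"tz":0,"ax":0,"ay":0,"az":-0.117,"claw":1.5},{"tx":0,"ty":0,"tz":0,"ax":0,"ay":0,"az":-0.117,"claw":1.5},{"tx":-0.2,"ty":-3.5,"tz":0,"ax":0,"ay":0,"az":0,"claw":1.5},{"tx":-0.2,"ty":-3.5,"tz":0,"ax":0,"ay":0,"az":0,"claw":1.5},{"tx":-0.2,"ty":-3.5,"tz":0,"ax":0,"ay":0,"az":0,"claw":1.5},{"tx":-0.2,"ty":-3.5,"tz":0,"ax":0,"ay":0,"az":0,"claw":1.5},{"tx":-0.2,"ty":-3.5,"tz":0,"ax":0,"ay":0,"az":0,"claw":1.5},{"tx":-0.2,"ty":-3.5,"tz":0,"ax":0,"ay":0,"az":0,"claw":1.5},{"tx":-0.2,"ty":-3.5,"tz":0,"ax":0,"ay":0,"az":0,"claw":1.5}])

```text
time_s: 15.6
tcp_pos: [0.4256, -0.0437, 0.1267]
ee_rot: [[0.994, -0.109, -0.0], [-0.109, -0.994, -0.0], [0.0, 0.0, -1.0]]
wrist_force: [0.5, -0.4, -0.9]
gripper_width: 0.274
gripper_force: 30.0
```

Emit:
drive_tool(rows=[{"tx":-0.2,"ty":-3.5,"tz":0,"ax":0,"ay":0,"az":0,"claw":1.5},{"tx":-0.2,"ty":-3.5,"tz":0,"ax":0,"ay":0,"az":0,"claw":1.5},{"tx":-0.2,"ty":-3.5,"tz":0,"ax":0,"ay":0,"az":0,"claw":1.5},{"tx":-0.2,"ty":-3.5,"tz":0,"ax":0,"ay":0,"az":0,"claw":1.5},{"tx":-0.2,"ty":-3.5,"tz":0,"ax":0,"ay":0,"az":0,"claw":1.5},{"tx":-0.2,"ty":-3.5,"tz":0,"ax":0,"ay":0,"az":0,"claw":1.5},{"tx":-0.2,"ty":-3.5,"tz":0,"ax":0,"ay":0,"az":0,"claw":1.5},{"tx":0,"ty":-3.5,"tz":0,"ax":0,"ay":0,"az":0,"claw":1.5},{"tx":0,"ty":0,"tz":0,"ax":0,"ay":0,"az":0,"claw":1.5},{"tx":0,"ty":0,"tz":0,"ax":0,"ay":0,"az":0,"claw":1.5}])

```text
time_s: 16.43
tcp_pos: [0.4432, 0.2361, 0.1262]
ee_rot: [[0.994, -0.107, -0.001], [-0.107, -0.994, -0.001], [-0.001, 0.001, -1.0]]
wrist_force: [-0.1, -1.1, -1.0]
gripper_width: 0.273
gripper_force: 30.0
```

```bash
python3 - <<'E'
from h import *
plan(.4421,.2347,.013,-6.3)
p,d=capture("scene"); cv2.imwrite("pics/s5.png",cv2.resize(p[150:360,240:460,::-1],None,fx=2.8,fy=2.8,interpolation=cv2.INTER_CUBIC))
E
```

```text
t 16.43 pos [0.4432 0.2361 0.1262] yaw -6.16 w 2.37 F [-0.1 -1.1 -1. ] delta cm [-0.09  0.14 11.32] az 0.0024
```

View pics/s5.png

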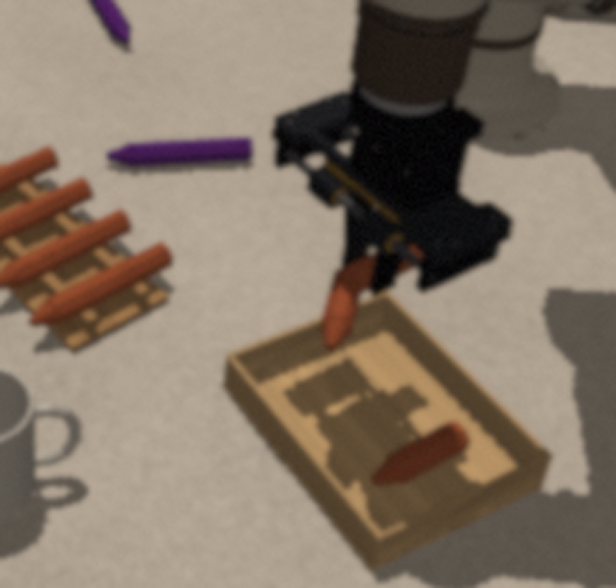

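The bent one is held level over the near part of the tray, tip at (335,335) and clear of the stub at (420,455). Lowering it now.

Emit:
drive_tool(rows=[{"tx":0,"ty":0.1,"tz":3.5,"ax":0,"ay":0,"az":0,"claw":1.5},{"tx":0,"ty":0,"tz":3,"ax":0,"ay":0,"az":0,"claw":1.5},{"tx":0,"ty":0,"tz":2.4,"ax":0,"ay":0,"az":0,"claw":1.5},{"tx":0,"ty":0,"tz":1.4,"ax":0,"ay":0,"az":0,"claw":1.5},{"tx":0,"ty":0,"tz":0.7,"ax":0,"ay":0,"az":0,"claw":1.5},{"tx":0,"ty":0,"tz":0.4,"ax":0,"ay":0,"az":0,"claw":1.5},{"tx":0,"ty":0,"tz":0,"ax":0,"ay":0,"az":0,"claw":1.5}])

```text
time_s: 17.07
tcp_pos: [0.4433, 0.2327, 0.0131]
ee_rot: [[0.994, -0.112, -0.0], [-0.112, -0.994, -0.001], [-0.0, 0.001, -1.0]]
wrist_force: [-0.7, 0.5, -0.6]
gripper_width: 0.268
gripper_force: 30.0
```

Emit:
drive_tool(rows=[{"tx":0,"ty":0,"tz":0,"ax":0,"ay":0,"az":0,"claw":2.7},{"tx":0,"ty":0,"tz":0,"ax":0,"ay":0,"az":0,"claw":3.2},{"tx":0,"ty":0,"tz":0,"ax":0,"ay":0,"az":0,"claw":4.0},{"tx":0,"ty":0,"tz":-0.6,"ax":0,"ay":0,"az":0,"claw":4.2},{"tx":0,"ty":0,"tz":-2.5,"ax":0,"ay":0,"az":0,"claw":4.2},{"tx":0,"ty":0,"tz":-4,"ax":0,"ay":0,"az":0,"claw":4.2},{"tx":0,"ty":0,"tz":-4,"ax":0,"ay":0,"az":0,"claw":4.2},{"tx":0,"ty":0,"tz":-4,"ax":0,"ay":0,"az":0,"claw":4.2},{"tx":0,"ty":0,"tz":0,"ax":0,"ay":0,"az":0,"claw":4.2},{"tx":0,"ty":0,"tz":0,"ax":0,"ay":0,"az":0,"claw":4.2}])

```text
time_s: 17.9
tcp_pos: [0.4444, 0.2348, 0.167]
ee_rot: [[0.994, -0.112, 0.005], [-0.112, -0.994, 0.006], [0.005, -0.006, -1.0]]
wrist_force: [-0.3, -1.0, -1.3]
gripper_width: 0.485
gripper_force: 0.0
```

```bash
python3 - <<'E'
from h import *
plan(.4421,.2347,.013,-6.3)
p,d=capture("scene"); cv2.imwrite("pics/s6.png",cv2.resize(p[150:360,200:460,::-1],None,fx=2.8,fy=2.8,interpolation=cv2.INTER_CUBIC))
E
```

```text
t 17.9 pos [0.4444 0.2348 0.167 ] yaw -6.41 w 4.22 F [-0.3 -1.  -1.3] delta cm [-0.3   0.13 15.4 ] az -0.0019
```

View pics/s6.png

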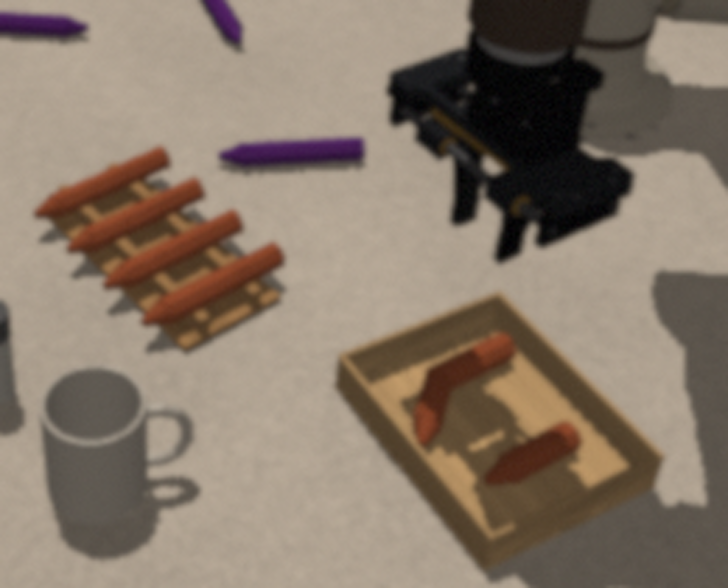

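The bent one (465,385) and the stub (530,455) lie flat in the tray. Four whole crayons are seated in the rest, with the gripper clear and empty.

```bash
python3 -c "
from station import *
print(finish_job())"
```

```text
the job is handed in; nothing more can be done
None
```

I handed the job in after about 18 s of robot time: in the last picture the stub and bent crayon lie flat in the tray, and all four grooves hold a whole crayon with the spare set down in the free one; the hand-in returned no verdict.

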